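# Close the belt guard of the paper-pulp beater's drive unit

## Robot

A 6-joint arm with a two-finger parallel gripper is mounted at the origin on the work surface. World frame = base frame: x ahead of the robot, y to its left, z up, the work surface at z = 0. Lengths are in m, angles in rad, forces in N, time in s.
With the tool pointing down it reaches from about 0.425 to 0.95 m from the base axis. Payload 3.5 kg.
Tool frame: the origin (TCP) lies on the centre line of the jaws, within the pads' length; the fingertips stand 8 mm ahead of it and the grasp point (between the pads) lies 11 mm behind it; z points along the fingers, y is the line along which they close (so a half turn about z gives the same grasp; the last joint's range is limited). The gripper opens to 85 mm and grips with 20 to 120 N. Pads are 22 mm wide; open, the fingers measure 114 mm over their backs; the gripper's body (76 mm by 85 mm) begins 54 mm behind the grasp point. The pads swing forward as they close: fully open they stand 13 mm farther back than shut.
Start: joints at [-1.263, 0.286, 1.577, -0, 1.279, -0.15], TCP at [0.298, -0.605, 0.239] pointing down, gripper open.
Joint ranges: [-2.77, 2.77], [-0.9, 2.22], [0.21, 2.48], [-1.53, 4.67], [0.24, 2.81], [-2.84, 2.84]. Speed limits (rad/s): [2.79, 2.79, 3.14, 3.14, 3.14, 3.14].

## Interface

Orientations are given as a unit quaternion [x, y, z, w].
In Python, from plant import ctrl gives the robot as it stands. The module is installed in compiled form; this text tells all that it offers.
- The arm moves only by the tool send_rows, never from a script. Its argument "steps" is a list of rows, each a list of 5 numbers: the shift along the tool's x, y, z in m, then the turn about the tool's z in degrees, then the opening, from -1 (shut) to 1 (fully open). A call has 1 to 12 rows; each row is the pose to reach, as a shift and turn from the pose commanded when the call began, along the tool's axes at that moment; what a row does not reach only later rows make up. A row lasts 1/10 s, in which the tool goes at most 50 mm and 8.59 degrees, less where a joint would pass 70% of its speed; a pose out of reach is approached as far as the arm can. A call with a gripper value outside its range is refused whole. The fingers move at their own pace and stop on an object; "squeeze" is the grip in N (left out, the last holds). Time passes only in rows, so rows that repeat a pose let the fingers close. It gives the time, the measured TCP pose, the force, the opening and the grip force at its end, in the units of the state.
- ctrl.get_state(): the state, without advancing time (a new reading comes with each control period).
- ctrl.read_camera(name): name is "scene" or "side" or "wrist"; returns the picture (480x640x3 uint8, red, green, blue); there is no depth.
- ctrl.calibration(name): a dict with "intrinsics" (3x3 intrinsics, pixels), "extrinsics" (4x4, takes a point from world to camera coordinates); the wrist camera has in their place "tool_from_camera" (4x4, takes a point from camera to tool coordinates, whose origin is the TCP and whose axes are the flange's). Camera axes: x right, y up, looking along -z (the intrinsics and any distortion apply to the point x, -y, -z); pixel columns grow to the right and rows downward; lengths in m; the calibration is good to about 2 mm. A picture is of the moment at which its call begins: read the wrist's pose just before it. calibration takes no time and is no camera call.
- ctrl.sign_off(): hands the job in; it is judged then, once.
The state is a dict: "time": time; "qpos": joint angles; "dq": joint speeds; "joint_efforts": joint torques, N m; "eef_pos": TCP position; "tcp_rot": TCP orientation; "contact_force": force on the tool from outside, world axes, zero at the start; "wrist_torque": the same for the moment, N m; "opening": opening from 0.0 (shut) to 1.0 (fully open); "finger_force": force on a finger pad.
Only numpy, scipy, OpenCV 4.12 (cv2) and the standard library are available. Lean on these libraries where they do the work, as an engineer would, in place of code of your own. Each camera call takes 0.05 s, during which the arm holds its last target. There are 200 camera calls.

## Task

Close the belt guard: set the aluminium cover flat on the green guard between its side rails, slide it fully home with its tongue under the steel keeper, and let go of it with its red knob still up. Then turn the wing knob in line with the cover's length, push it fully in through the slot and turn it a quarter turn clockwise so that it stays locked. Leave the spanner, screwdriver, blue jar and wooden frame where they are.

Things in the scene. Friction and masses are not known exactly. Their poses are not given: they have to be found in the camera images.
- drive_unit: Fixed drive unit. Green belt guard 310 x 110, deck 140 high; black motor on its +y side (top 127, to y=222), shaft end on -y. Origin: on the bench under mid-deck; x along the guard to the keeper, z up. Deck: belt opening x -35..95, 68 wide; side rails 97 apart, 9 high, x -118..115. Cover home: its origin at x 0, y 0 +-3.5, z 140, axes agreeing with these.
- slot (a point): Centre of the stud slot on the deck's top face, at x=-85, y=0, z=140 of the drive unit. The slot is 40 long (along the drive unit's x) and 15 wide, through the 4 thick deck, hollow beneath.
- keeper (a point): Middle of the keeper's mouth on the deck, at x=126, y=0, z=140 of the drive unit. A steel bridge open towards -x: the gap under it is 9 high, 60 wide, 16.5 deep to its stop; 13 high in all.
- belt_cover: Loose aluminium cover, about 0.5 kg: a pan 240 (x) x 90 (y) x 12 high, hollow beneath, right side up. Origin: centre of its underside; x towards its steel tongue (40 wide, 4 thick, at the bottom edge, tip at x=142), z up. Set down with x near -25 in the drive unit's frame its tongue is clear of the keeper; against the keeper's stop x is 0.5.
- cover_grip (a point): Centre of the bar of the cover's black handle, at x=-5, y=0, z=42 of the cover (30 above its top face), near the centre of mass. The bar runs along the cover's y: 68 long on two end posts (52 clear between), 10 wide (x), 12 high. Axes as the cover's.
- wing (a point): Centre of the red wing knob, at x=-85, y=0, z=44 of the cover while up (32 above the top face; 18 when fully in). The wing is 40 long (this point's x), 10 thick (y), 24 high, on a 12 thick stem. 38.5 below its centre, in line with it, the stem has a cross bar 28 x 6 x 4, inside the hollow of the cover while up.
- stud_in (a joint): How far the knob is pushed in, m: 0 = up (held by a spring, 3 N), 0.014 = fully in (7 N). The bar passes the slot only with the wing in line within about 0.3 rad; else it stops on the deck at 0.0035. It is clear below the deck from 0.0115; once locked the spring draws it back to about there.
- stud_turn (a joint): Turn of the knob in the cover, rad, clockwise from above positive: 0 = wing in line with the cover's length (fits the slot), 1.57 = wing across (locked). Turns from -0.6 to a stop at 1.62, slight friction; it starts between 0.55 and 1.25.
- wrench: Steel spanner 180 long lying on the drive unit's base plate. A bystander.
- screwdriver: Yellow screwdriver 200 long lying beside the cover. A bystander.
- pigment_jar: Blue jar, 56 across and 75 high, between the robot and the work. A bystander.
- deckle: Flat wooden papermaking frame 300 x 200, 16 high, at the right of the bench. A bystander.

How it is judged:
By the outcome, as a careful person would: the job done as asked, in the order asked, and still so for the second after the job is handed in, with the robot touching nothing.
It also fails if it takes over 64 s, if anything falls off the work surface, if the arm or the gripper's body presses on something with over 40 N, if the wrist force passes 120 N, or if a joint passes its speed limit or range.

## Working session

There is one attempt and no reset: what is moved stays moved. The work goes in short steps, Python scripts to look and compute and a tool call to move; the robot and the scene stay as the last step left them, time stands still between calls to the robot, and variables do not carry over. Pictures are saved under pics/ and viewed, at most 10 in all, crops included, and the job is handed in when it is done.

Besides the shell and the picture viewer there is one more tool, called in YAML: its name, and indented under it one key for each argument. send_rows: Moves the arm, as the interface text tells. Its arguments: {"type":"object","properties":{"steps":{"type":"array","items":{"type":"array","items":{"type":"number"}}},"squeeze":{"type":"number"}},"required":["steps"]}

```bash
mkdir -p pics; cat > h.py <<'E'
import numpy as np, cv2
from scipy.spatial.transform import Rotation as R
from plant import ctrl
def snap(n,f):
    s=ctrl.get_state(); im=ctrl.read_camera(n); cv2.imwrite('pics/'+f+'.png',im[:,:,::-1]); return s,im
def cam(n,s=None):
    c=ctrl.calibration(n);K=np.array(c['intrinsics'])
    if n=='wrist':
        T=np.eye(4);T[:3,:3]=R.from_quat(s['tcp_rot']).as_matrix();T[:3,3]=s['eef_pos']
        W=T@np.array(c['tool_from_camera'])
    else: W=np.linalg.inv(np.array(c['extrinsics']))
    return K,W,c
def ray(n,uv,s=None):
    K,W,c=cam(n,s); d=c.get('distortion',None)
    p=cv2.undistortPoints(np.array([[uv]],float),K,None if d is None else np.array(d,float))[0,0]
    v=W[:3,:3]@np.array([p[0],-p[1],-1]); return W[:3,3],v/np.linalg.norm(v)
def onz(n,uv,z,s=None):
    o,v=ray(n,uv,s); return o+v*(z-o[2])/v[2]
def tri(a,b):
    (o,u),(p,v)=a,b; st=np.linalg.lstsq(np.c_[u,-v],p-o,rcond=None)[0]
    q,r=o+u*st[0],p+v*st[1]; return (q+r)/2,np.linalg.norm(q-r)
E
python3 - <<'E'
from h import *
for n in('scene','side','wrist'):
    s,im=snap(n,n+'0'); print(n,ctrl.calibration(n))
print(s)
E
```

```text
scene {'intrinsics': array([[541.26950666,   0.        , 315.87568139],
       [  0.        , 541.26950666, 234.31496692],
       [  0.        ,   0.        ,   1.        ]]), 'extrinsics': array([[ 0.67967932,  0.7334818 , -0.00636217, -0.28289502],
       [-0.53745931,  0.50390066,  0.67618165,  0.27301291],
       [ 0.49917283, -0.45616727,  0.73670748, -1.80292401],
       [ 0.        ,  0.        ,  0.        ,  1.        ]])}
side {'intrinsics': array([[510.71031262,   0.        , 327.99896494],
       [  0.        , 510.71031262, 238.97479284],
       [  0.        ,   0.        ,   1.        ]]), 'extrinsics': array([[-0.97377492, -0.2264023 ,  0.02245879,  0.50076684],
       [ 0.16188601, -0.62013956,  0.76760657, -0.27481498],
       [-0.1598603 ,  0.75111179,  0.64052772, -1.09817451],
       [ 0.        ,  0.        ,  0.        ,  1.        ]])}
wrist {'intrinsics': array([[431.70812442,   0.        , 318.71630334],
       [  0.        , 431.70812442, 235.17624039],
       [  0.        ,   0.        ,   1.        ]]), 'tool_from_camera': array([[ 5.22237530e-04,  9.56818
[... 334 characters left out ...]
ay([-1.26299559e+00,  2.87082335e-01,  1.57801634e+00, -1.65988654e-05,
        1.27861724e+00, -1.50015753e-01]), 'dq': array([ 1.27437579e-03, -4.85996171e-05, -3.03901662e-03, -1.93704098e-04,
       -5.31445170e-04,  1.35948739e-03]), 'joint_efforts': array([ 9.88541251e-04, -4.07297766e+01, -2.93699509e+01, -1.15037719e-04,
        3.37679463e-03, -1.06553912e-05]), 'eef_pos': array([ 0.29818095, -0.60492747,  0.23808971]), 'tcp_rot': array([ 9.73913617e-01,  2.26916592e-01, -9.15883693e-05, -1.05770367e-03]), 'contact_force': array([ 0.28993979, -0.46570909,  0.36062522]), 'wrist_torque': array([ 0.05834489, -0.05274826,  0.01593378]), 'finger_force': 0.0, 'opening': 1.001953967051881}
```

View pics/scene0.png

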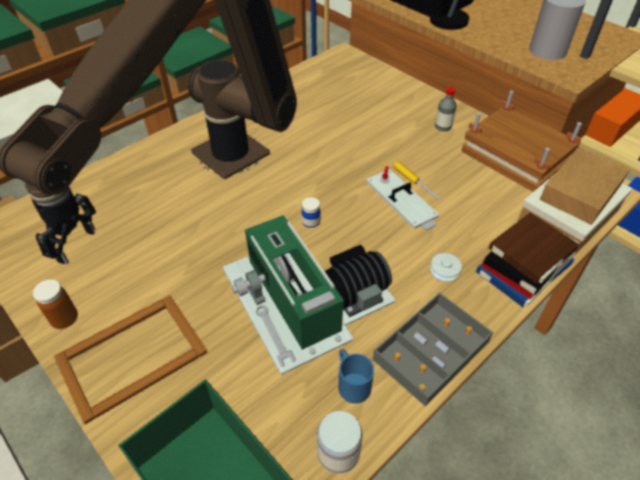

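View pics/side0.png

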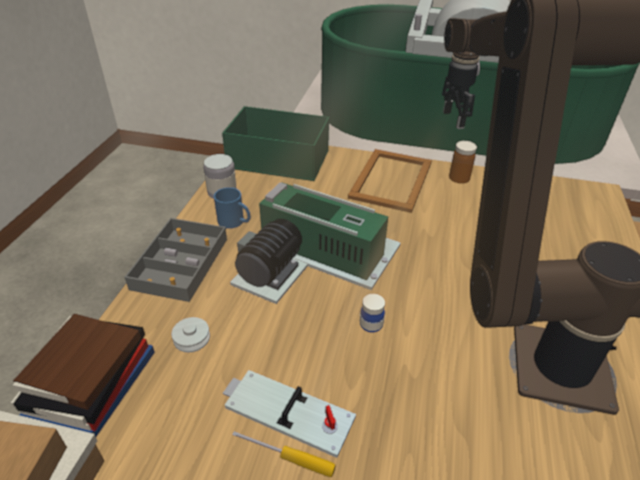

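The scene view shows the drive unit (slot ~(274,240), keeper ~(318,300)) and the cover at ~(403,195). In the side view the cover is at ~(290,410), its handle at (293,405) and its knob at (330,415), with the tongue at the left; the slot is at (354,219) and the keeper at ~(278,193).

```bash
python3 - <<'E'
from h import *
S=lambda uv,z:onz('side',uv,z).round(3)
C=lambda uv,z:onz('scene',uv,z).round(3)
print('cover corners side',[S(p,.012) for p in((252,374),(226,405),(340,450),(355,414))])
print('cover corners scene',[C(p,.012) for p in((367,185),(383,172),(437,211),(412,224))])
print('handle',tri(ray('side',(292,405)),ray('scene',(400,190))), S((292,405),.042))
print('knob',tri(ray('side',(330,415)),ray('scene',(385,173))), S((330,415),.044))
print('slot',tri(ray('side',(354,219)),ray('scene',(275,240))),S((354,219),.14),C((275,240),.14))
print('keeper',S((278,193),.15),C((318,299),.15))
print('deck corners scene',[C(p,.14) for p in((247,230),(285,218))])
print('deck corners side',[S(p,.14) for p in((387,214),(372,237),(262,206))])
print('jar',S((374,300),.075),'motor',S((270,255),.12))
E
```

```text
cover corners side [array([0.632, 0.185, 0.012]), array([0.657, 0.265, 0.012]), array([0.422, 0.302, 0.012]), array([0.409, 0.224, 0.012])]
cover corners scene [array([0.43 , 0.203, 0.012]), array([0.422, 0.284, 0.012]), array([0.649, 0.271, 0.012]), array([0.633, 0.176, 0.012])]
handle (array([0.52747543, 0.24442106, 0.02992843]), np.float64(0.003143960786610024)) [0.526 0.253 0.042]
knob (array([0.45200988, 0.25640759, 0.04306811]), np.float64(0.00041314211364928765)) [0.452 0.257 0.044]
slot (array([ 0.50319815, -0.21890125,  0.13870032]), np.float64(0.0009086421885000251)) [ 0.503 -0.218  0.14 ] [ 0.505 -0.219  0.14 ]
keeper [ 0.711 -0.263  0.15 ] [ 0.715 -0.269  0.15 ]
deck corners scene [array([ 0.43 , -0.249,  0.14 ]), array([ 0.464, -0.152,  0.14 ])]
deck corners side [array([ 0.427, -0.259,  0.14 ]), array([ 0.449, -0.16 ,  0.14 ]), array([ 0.737, -0.211,  0.14 ])]
jar [ 0.416 -0.023  0.075] motor [ 0.668 -0.061  0.12 ]
```

send_rows:
  steps:
    - [0.4,-0.216,-0.1,-51,1]
    - [0.4,-0.216,-0.1,-51,1]
    - [0.4,-0.216,-0.1,-51,1]
    - [0.4,-0.216,-0.1,-51,1]
    - [0.4,-0.216,-0.1,-51,1]
    - [0.4,-0.216,-0.1,-51,1]
    - [0.4,-0.216,-0.1,-51,1]
    - [0.4,-0.216,-0.1,-51,1]
    - [0.4,-0.216,-0.1,-51,1]
    - [0.4,-0.216,-0.1,-51,1]
    - [0.4,-0.216,-0.1,-51,1]
    - [0.4,-0.216,-0.1,-51,1]

```text
time: 1.35
eef_pos: [0.5611, -0.2356, 0.3385]
tcp_rot: [0.781, 0.624, -0.001, -0.0]
contact_force: [-0.4, -0.6, 0.3]
opening: 0.999
finger_force: 0.0
```

```bash
python3 - <<'E'
from h import *
import pickle
s,im=snap('wrist','w1'); pickle.dump(s,open('w1.pkl','wb')); print(s['time'],s['eef_pos'],R.from_quat(s['tcp_rot']).as_matrix().round(4))
E
```

```text
1.35 [ 0.56108389 -0.23556177  0.33848055] [[ 2.211e-01  9.752e-01 -1.600e-03]
 [ 9.752e-01 -2.211e-01 -1.000e-04]
 [-5.000e-04 -1.500e-03 -1.000e+00]]
```

View pics/w1.png

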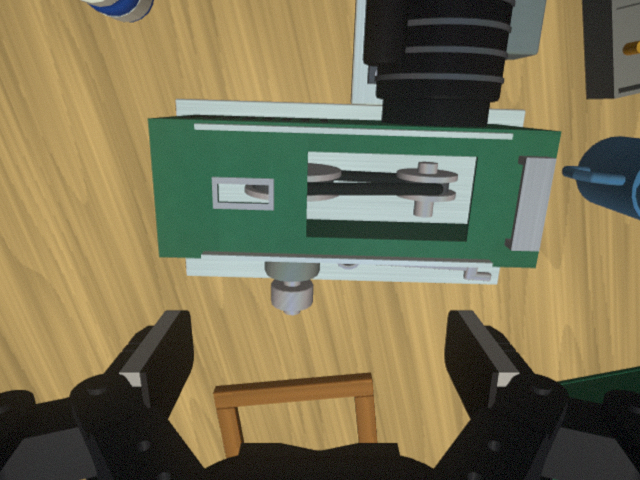

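The wrist picture shows the guard square on: slot centre (243,193), opening left edge x=307 and right edge ~472, rails (195,127)-(512,136) and (202,258)-(492,265), keeper (515..555,156..250).

```bash
python3 - <<'E'
from h import *
import pickle
s=pickle.load(open('w1.pkl','rb')); im=cv2.imread('pics/w1.png')
W=lambda p,z:onz('wrist',p,z,s)
hsv=cv2.cvtColor(im,cv2.COLOR_BGR2HSV)
m=((hsv[...,1]<60)&(hsv[...,2]>90)).astype('uint8')*255
def fit(y0,y1,x0,x1):
    mm=np.zeros_like(m);mm[y0:y1,x0:x1]=m[y0:y1,x0:x1]; ys,xs=np.nonzero(mm)
    p=np.polyfit(xs,ys,1); return xs.min(),xs.max(),p
for b in((122,142,192,380),(254,268,200,495)):
    a,c,p=fit(*b); q=[W((x,np.polyval(p,x)),.149) for x in(a,c)]; d=q[1]-q[0]; print('rail',a,c,q[0].round(4),q[1].round(4),np.degrees(np.arctan2(d[1],d[0])),np.linalg.norm(d))
mm=np.zeros_like(m);mm[170:218,205:282]=(hsv[...,1]<100)[170:218,205:282]*255
c=max(cv2.findContours(mm,0,2)[0],key=cv2.contourArea); r=cv2.minAreaRect(c); print(r, 'slot',W(r[0],.141))
o=[W(p,.14) for p in((307,152),(476,156),(468,241),(307,238))]; print('opening',np.round(o,4))
e=[np.array(x) for x in o]; print(np.linalg.norm(e[1]-e[0]),np.linalg.norm(e[3]-e[0]))
k=[W(p,.153) for p in((523,157),(512,250))];print('keeper front',np.round(k,4),np.linalg.norm(k[1]-k[0]))
E
```

```text
rail 194 379 [ 0.4846 -0.1585  0.149 ] [ 0.6148 -0.1921  0.149 ] -14.493710709508749 0.13444203188480727
rail 200 494 [ 0.4579 -0.2586  0.149 ] [ 0.6857 -0.3129  0.149 ] -13.397163282365668 0.23407330228599682
((242.4959259033203, 193.1427459716797), (63.888214111328125, 32.98653793334961), 1.6365771293640137) slot [ 0.5037966  -0.21523467  0.141     ]
opening [[ 0.5599 -0.1956  0.14  ]
 [ 0.6845 -0.2269  0.14  ]
 [ 0.6703 -0.2932  0.14  ]
 [ 0.5443 -0.2622  0.14  ]]
0.12848538555604838 0.06832738437151378
keeper front [[ 0.7137 -0.2327  0.153 ]
 [ 0.6991 -0.303   0.153 ]] 0.07179836791154327
```

send_rows:
  steps:
    - [0.466,-0.14,0.06,-3.4,1]
    - [0.466,-0.14,0.06,-3.4,1]
    - [0.466,-0.14,0.06,-3.4,1]
    - [0.466,-0.14,0.06,-3.4,1]
    - [0.466,-0.14,0.06,-3.4,1]
    - [0.466,-0.14,0.06,-3.4,1]
    - [0.466,-0.14,0.06,-3.4,1]
    - [0.466,-0.14,0.06,-3.4,1]
    - [0.466,-0.14,0.06,-3.4,1]
    - [0.466,-0.14,0.06,-3.4,1]
    - [0.466,-0.14,0.06,-3.4,1]
    - [0.466,-0.14,0.06,-3.4,1]

```text
time: 2.6
eef_pos: [0.5282, 0.2494, 0.2783]
tcp_rot: [0.763, 0.647, -0.001, -0.0]
contact_force: [0.5, -0.6, 0.4]
opening: 0.999
finger_force: 0.0
```

```bash
python3 - <<'E'
from h import *
import pickle
s,im=snap('wrist','w2'); pickle.dump(s,open('w2.pkl','wb')); print(s['time'],s['eef_pos'],R.from_quat(s['tcp_rot']).as_matrix().round(4))
E
```

```text
2.6 [0.5282165  0.24943994 0.27826183] [[ 0.1633  0.9866 -0.0016]
 [ 0.9866 -0.1633 -0.0013]
 [-0.0016 -0.0014 -1.    ]]
```

View pics/w2.png

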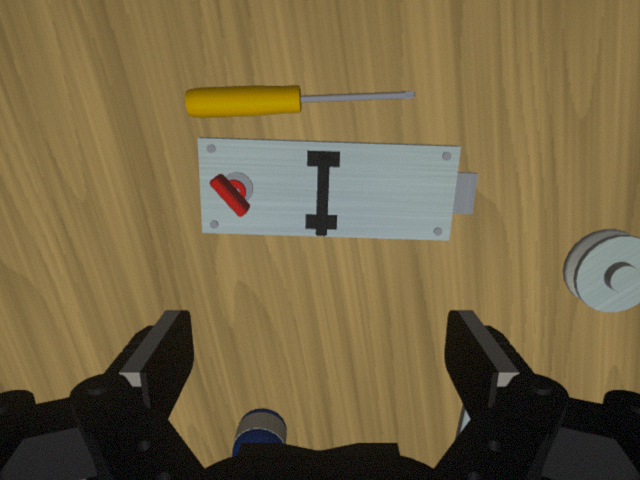

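The cover fills the middle: corners (199,138), (461,147), (449,241), (203,233). The handle bar is at x~322, y 165-235; the red wing is at (230,196) along a diagonal; the screwdriver is above, clear of the fingers.

```bash
python3 - <<'E'
from h import *
import pickle
s=pickle.load(open('w2.pkl','rb')); im=cv2.imread('pics/w2.png')
W=lambda p,z:onz('wrist',p,z,s)
hsv=cv2.cvtColor(im,cv2.COLOR_BGR2HSV)
m=((hsv[...,1]<60)&(hsv[...,2]>110)).astype('uint8')*255; m[:,463:]=0;m[:130]=0;m[250:]=0
m=cv2.morphologyEx(m,cv2.MORPH_CLOSE,np.ones((45,45),np.uint8))
c=max(cv2.findContours(m,0,2)[0],key=cv2.contourArea)
q=cv2.approxPolyDP(c,12,True)[:,0]; print(q.tolist())
P=np.array([W(p,.012) for p in q]); print(P.round(4))
w=np.array([W(p[0],.012) for p in c])[:,:2].astype(np.float32); r=cv2.minAreaRect(w); print('rect',r)
d=((hsv[...,2]<60)).astype('uint8'); d[:150]=0;d[236:]=0;d[:,:300]=0;d[:,345:]=0
ys,xs=np.nonzero(d); print('handle top bbox',xs.min(),xs.max(),ys.min(),ys.max())
for y in (175,190,205): xx=xs[ys==y]; print(y,xx.min(),xx.max(),W((xx.mean(),y),.048).round(4))
rd=((hsv[...,1]>150)&((hsv[...,0]<8)|(hsv[...,0]>172))&(hsv[...,2]>70)).astype('uint8')
rr=cv2.minAreaRect(max(cv2.findContours(rd,0,2)[0],key=cv2.contourArea)); print('wing',rr,W(rr[0],.05))
b=cv2.boxPoints(rr);print([W(x,.056).round(4).tolist() for x in b])
E
```

```text
[[197, 139], [202, 232], [448, 240], [462, 213], [460, 146]]
[[0.4253 0.3099 0.012 ]
 [0.4086 0.2236 0.012 ]
 [0.6422 0.1769 0.012 ]
 [0.6574 0.2018 0.012 ]
 [0.6598 0.2649 0.012 ]]
rect ((0.5387547612190247, 0.24323171377182007), (0.09071352332830429, 0.24889545142650604), 78.79869079589844)
handle top bbox 306 339 151 234
175 318 328 [0.5333 0.2648 0.048 ]
190 318 327 [0.5308 0.2522 0.048 ]
205 318 327 [0.5287 0.2393 0.048 ]
wing ((228.69683837890625, 195.86651611328125), (46.07808303833008, 12.108110427856445), 47.7263069152832) [0.45120739 0.26056048 0.05      ]
[[0.4387, 0.275, 0.056], [0.4476, 0.2804, 0.056], [0.4669, 0.2479, 0.056], [0.4578, 0.2422, 0.056]]
```

send_rows:
  steps:
    - [-0.0042,0.0015,0.05,1.6,0.6]
    - [-0.0042,0.0015,0.1,1.6,0.5]
    - [-0.0042,0.0015,0.15,1.6,0.3]
    - [-0.0042,0.0015,0.2,1.6,0]
    - [-0.0042,0.0015,0.23,1.6,0]
    - [-0.0042,0.0015,0.24,1.6,0]
    - [-0.0042,0.0015,0.247,1.6,-0.2]
    - [-0.0042,0.0015,0.247,1.6,-1]
    - [-0.0042,0.0015,0.247,1.6,-1]
    - [-0.0042,0.0015,0.247,1.6,-1]
    - [-0.0042,0.0015,0.247,1.6,-1]
  squeeze: 80

```text
time: 3.75
eef_pos: [0.5307, 0.2461, 0.0346]
tcp_rot: [0.771, 0.636, 0.002, 0.001]
contact_force: [0.4, -2.9, 5.2]
opening: 0.097
finger_force: 79.5
```

send_rows:
  steps:
    - [0,0,0,0,-1]
    - [0,0,-0.01,0,-1]
    - [0,0,-0.03,0,-1]
    - [0,0,-0.05,0,-1]
    - [0,0,-0.05,0,-1]
    - [0,0,-0.05,0,-1]

```text
time: 4.35
eef_pos: [0.5281, 0.2462, 0.0816]
tcp_rot: [0.771, 0.636, -0.0, -0.0]
contact_force: [-0.5, -0.8, -6.5]
opening: 0.093
finger_force: 78.4
```

```bash
python3 - <<'E'
from h import *
s,im=snap('side','s1'); print(s); print(R.from_quat(s['tcp_rot']).as_matrix().round(4))
s,iw=snap('wrist','w3')
cv2.imwrite('pics/c1.png',np.hstack([cv2.resize(im[300:480,180:420],(400,300)),cv2.resize(iw,(400,300))])[:,:,::-1])
E
```

```text
{'time': 4.35, 'qpos': array([2.62077561e-01, 2.66383228e-01, 1.91416659e+00, 4.59246539e-04,
       9.62240626e-01, 4.53100213e-01]), 'dq': array([-0.00175241,  0.02050569,  0.02170014, -0.00255914,  0.00711373,
       -0.0004055 ]), 'joint_efforts': array([-9.40632104e-03, -3.92665923e+01, -2.80155605e+01, -6.97912074e-04,
       -6.19283156e-02, -3.87996142e-04]), 'eef_pos': array([0.52809981, 0.24622267, 0.08163667]), 'tcp_rot': array([ 7.71401503e-01,  6.36348432e-01, -4.66791618e-04, -4.19818596e-04]), 'contact_force': array([-0.5041148 , -0.8115051 , -6.49055353]), 'wrist_torque': array([ 0.04559302,  0.03739324, -0.03978081]), 'finger_force': 78.4044349193573, 'opening': 0.09311402089290552}
[[ 1.901e-01  9.818e-01 -1.300e-03]
 [ 9.818e-01 -1.901e-01  1.000e-04]
 [-2.000e-04 -1.200e-03 -1.000e+00]]
```

View pics/c1.png

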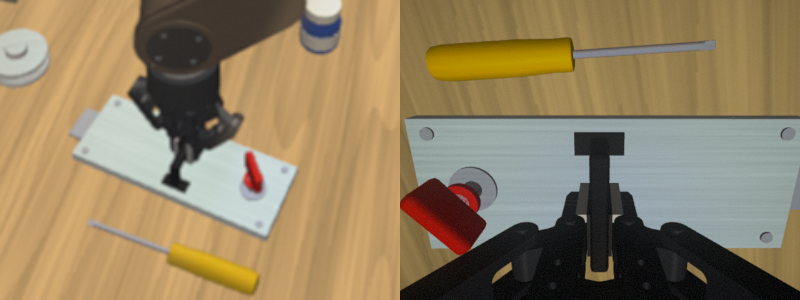

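Cover is held level (about 6 N), knob up.

send_rows:
  steps:
    - [0,0,-0.03,0,-1]
    - [0,0,-0.07,0,-1]
    - [0,0,-0.11,0,-1]
    - [-0.02,0.005,-0.14,0,-1]
    - [-0.06,0.015,-0.15,0,-1]
    - [-0.105,0.027,-0.15,0,-1]
    - [-0.15,0.039,-0.15,0.5,-1]
    - [-0.195,0.05,-0.15,1,-1]
    - [-0.24,0.062,-0.15,1.5,-1]
    - [-0.285,0.073,-0.15,2,-1]
    - [-0.33,0.085,-0.15,2.5,-1]
    - [-0.375,0.097,-0.15,3,-1]

```text
time: 5.65
eef_pos: [0.5518, -0.1419, 0.2302]
tcp_rot: [0.788, 0.616, -0.001, -0.002]
contact_force: [1.5, -1.2, -4.7]
opening: 0.097
finger_force: 78.9
```

send_rows:
  steps:
    - [-0.04,0.009,0,0,-1]
    - [-0.065,0.015,0,0,-1]
    - [-0.08,0.018,0,0,-1]
    - [-0.085,0.0215,0,0,-1]
    - [-0.085,0.0215,0,0,-1]
    - [-0.085,0.0215,0,0,-1]

```text
time: 6.25
eef_pos: [0.5532, -0.2267, 0.2318]
tcp_rot: [0.787, 0.616, 0.0, -0.001]
contact_force: [0.5, 0.8, -5.2]
opening: 0.092
finger_force: 78.9
```

```bash
python3 - <<'E'
from h import *
import pickle
s,im=snap('wrist','w4'); pickle.dump(s,open('w4.pkl','wb'));print(s['time'],s['eef_pos'],s['contact_force'],s['wrist_torque'],s['opening']); print(R.from_quat(s['tcp_rot']).as_matrix().round(4))
E
```

```text
6.25 [ 0.55323078 -0.22669977  0.23182215] [ 0.4762262   0.7869837  -5.15554437] [-0.02955563 -0.01103672  0.00622723] 0.09195680535565165
[[ 2.402e-01  9.707e-01 -8.000e-04]
 [ 9.707e-01 -2.402e-01  1.400e-03]
 [ 1.100e-03 -1.100e-03 -1.000e+00]]
```

View pics/w4.png

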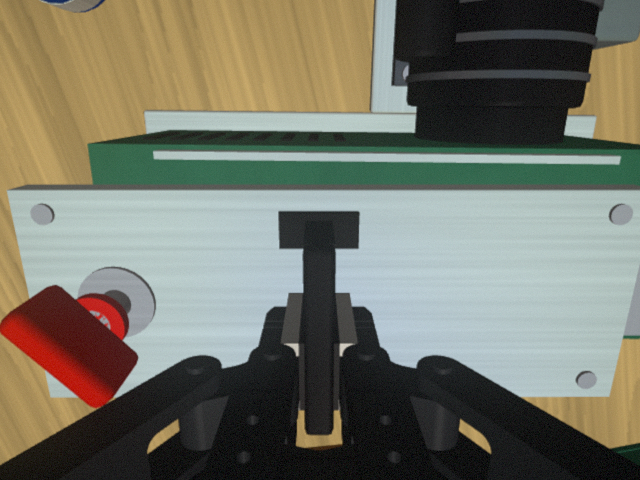

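The cover hovers over the guard: its far edge is at row ~190 and near edge at row ~396, the far rail is at row ~155-160, and the knob is up.

```bash
python3 - <<'E'
from h import *
import pickle
s=pickle.load(open('w4.pkl','rb')); im=cv2.imread('pics/w4.png'); g=cv2.cvtColor(im,cv2.COLOR_BGR2GRAY).astype(int)
W=lambda p,z:onz('wrist',p,z,s)
Rm=R.from_quat(s['tcp_rot']).as_matrix(); t=np.array(s['eef_pos'])
T=lambda p,z:(Rm.T@(W(p,z)-t)).round(4)
for x in(170,250,380,450,560):
    col=g[145:200,x]; print(x,[(145+i,int(np.diff(col)[i])) for i in np.nonzero(abs(np.diff(col))>18)[0]])
for x in(150,520,590):
    col=g[380:410,x]; print(x,[(380+i,int(np.diff(col)[i])) for i in np.nonzero(abs(np.diff(col))>18)[0]])
zt=s['eef_pos'][2]-.0315+.012
print('cover far',[T((x,y),zt) for x,y in((10,190),(200,189.5),(600,190))],'near',[T((x,396),zt) for x in(60,150,590,608)])
# expected drive axes
o=np.array([.586,-.2365,.149]);a=np.radians(-14.2);X=np.array([np.cos(a),np.sin(a),0]);Y=np.array([-X[1],X[0],0])
for x,y in((155,163),(380,163),(600,164)):
    p=W((x,y),.149)-o; print('rail inner in drive',(p@X).round(4),(p@Y).round(4),T((x,y),.149))
E
```

```text
170 [(np.int64(150), 41), (np.int64(151), 46), (np.int64(158), -34), (np.int64(159), -59), (np.int64(188), 26), (np.int64(189), 49), (np.int64(190), 30)]
250 [(np.int64(145), 19), (np.int64(150), 24), (np.int64(151), 51), (np.int64(152), 31), (np.int64(159), -37), (np.int64(160), -52), (np.int64(189), 54), (np.int64(190), 26)]
380 [(np.int64(152), 52), (np.int64(153), 51), (np.int64(160), -24), (np.int64(161), -72), (np.int64(188), 21), (np.int64(189), 46), (np.int64(190), 30)]
450 [(np.int64(147), 22), (np.int64(153), 56), (np.int64(154), 44), (np.int64(161), -36), (np.int64(162), -57), (np.int64(188), 25), (np.int64(189), 44), (np.int64(190), 30)]
560 [(np.int64(148), 22), (np.int64(154), 46), (np.int64(155), 54), (np.int64(162), -25), (np.int64(163), -75), (np.int64(188), 24), (np.int64(189), 49), (np.int64(190), 30)]
150 []
520 [(np.int64(395), -26), (np.int64(396), -82), (np.int64(397), -58)]
590 [(np.int64(396), -30)]
cover far [array([ 0.044 , -0.1115,  0.0197]), array([ 0.0442, -0.0434,  0.0196]), array([0.0442, 0.0999, 0.0194])] near [array([-0.043 , -0.1087,  0.0196]), array([-0.0429, -0.0711,  0.0195]), array([-0.0427,  0.1122,  0.0193]), array([-0.0427,  0.1197,  0.0193])]
rail inner in drive -0.1168 0.0466 [ 0.0454 -0.0823  0.083 ]
rail inner in drive -0.0048 0.0472 [0.0455 0.0297 0.0828]
rail inner in drive 0.1047 0.0474 [0.0451 0.1392 0.0827]
```

send_rows:
  steps:
    - [-0.0024,0.0042,0.0,0.4,-1]
    - [-0.0024,0.0042,0.015,0.4,-1]
    - [-0.0024,0.0042,0.03,0.4,-1]
    - [-0.0024,0.0042,0.042,0.4,-1]
    - [-0.0024,0.0042,0.047,0.4,-1]
    - [-0.0024,0.0042,0.051,0.4,-1]
    - [-0.0024,0.0042,0.051,0.4,-1]
    - [-0.0024,0.0042,0.051,0.4,-1]

```text
time: 7.1
eef_pos: [0.5569, -0.2316, 0.1818]
tcp_rot: [0.79, 0.613, 0.0, 0.0]
contact_force: [-0.3, -0.1, -4.9]
opening: 0.097
finger_force: 78.9
```

send_rows:
  steps:
    - [0.0015,0,0,0,-1]
    - [0.0015,0,0.002,0,-1]
    - [0.0015,0,0.004,0,-1]
    - [0.0015,0,0.006,0,-1]
    - [0.0015,0,0.006,0,-1]

```text
time: 7.6
eef_pos: [0.5569, -0.23, 0.1749]
tcp_rot: [0.79, 0.613, -0.0, -0.0]
contact_force: [-0.2, 0.0, -4.7]
opening: 0.097
finger_force: 78.9
```

```bash
python3 - <<'E'
from h import *
s,im=snap('scene','sc1'); print(s['eef_pos'],s['contact_force'],s['wrist_torque'])
s,iw=snap('wrist','w5')
cv2.imwrite('pics/c2.png',np.hstack([cv2.resize(im[190:370,210:370],(400,450)),cv2.resize(iw,(400,450))])[:,:,::-1])
E
```

```text
[ 0.55691514 -0.23001512  0.17493449] [-0.21033347  0.02458842 -4.65714064] [-0.02027923 -0.02628919 -0.06204365]
```

View pics/c2.png

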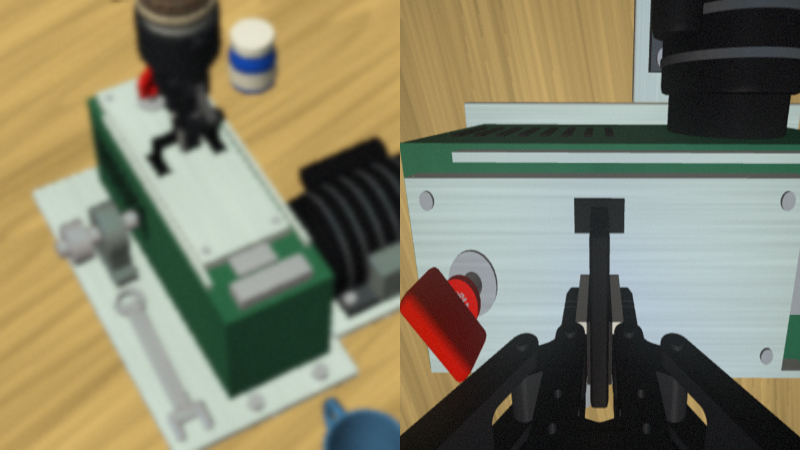

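The cover sits between the rails, with its tongue just short of the keeper (scene crop, tongue ~(253,258)). Lowering onto the deck.

send_rows:
  steps:
    - [0,0,0.001,0,-1]
    - [0,0,0.002,0,-1]
    - [0,0,0.003,0,-1]
    - [0,0,0.003,0,-1]

```text
time: 8.1
eef_pos: [0.5572, -0.2302, 0.1746]
tcp_rot: [0.79, 0.613, -0.0, 0.0]
contact_force: [-3.8, 1.5, 4.4]
opening: 0.096
finger_force: 80.3
```

send_rows:
  steps:
    - [0,0.002,-0.0015,0,-1]
    - [0,0.005,-0.0015,0,-1]
    - [0,0.008,-0.0015,0,-1]
    - [0,0.011,-0.0015,0,-1]
    - [0,0.014,-0.0015,0,-1]
    - [0,0.017,-0.0015,0,-1]
    - [0,0.02,-0.0015,0,-1]
    - [0,0.022,-0.0015,0,-1]
    - [0,0.024,-0.0015,0,-1]
    - [0,0.024,-0.0015,0,-1]

```text
time: 9.1
eef_pos: [0.5808, -0.2363, 0.1746]
tcp_rot: [0.79, 0.613, 0.0, 0.0]
contact_force: [-4.3, 0.2, 3.7]
opening: 0.099
finger_force: 80.2
```

send_rows:
  steps:
    - [0,0.001,0,0,-1]
    - [0,0.002,0,0,-1]
    - [0,0.003,0,0,-1]
    - [0,0.004,0,0,-1]
    - [0,0.004,0,0,-1]

```text
time: 9.6
eef_pos: [0.582, -0.2367, 0.1747]
tcp_rot: [0.79, 0.613, -0.002, -0.003]
contact_force: [-12.8, 3.2, 8.8]
opening: 0.095
finger_force: 80.9
```

send_rows:
  steps:
    - [0,-0.0025,-0.001,0,-1]
    - [0,-0.0025,-0.001,0,-1]
    - [0,-0.0025,-0.001,0,-0.6]
    - [0,-0.0025,-0.001,0,-0.3]
    - [0,-0.0025,-0.001,0,0]
    - [0,-0.0025,-0.001,0,0]
    - [0,-0.0025,-0.001,0,0]

```text
time: 10.3
eef_pos: [0.582, -0.2364, 0.1749]
tcp_rot: [0.79, 0.613, 0.0, 0.0]
contact_force: [1.0, -0.5, -0.5]
opening: 0.504
finger_force: 0.0
```

```bash
python3 - <<'E'
from h import *
s=ctrl.get_state(); print(s['eef_pos'],s['contact_force'],s['opening'],s['qpos'][[0,5]])
E
```

```text
[ 0.5819745  -0.23642068  0.17486152] [ 0.97659784 -0.51385097 -0.5398417 ] 0.5040956040306049 [-0.54724605 -0.2965416 ]
```

send_rows:
  steps:
    - [0,0,-0.02,0,0]
    - [0,0,-0.05,0,0]
    - [0,0,-0.09,0,0]
    - [0,-0.03,-0.1,-8,0]
    - [0,-0.06,-0.1,-16,0]
    - [0,-0.08,-0.1,-24,0]
    - [0,-0.08,-0.1,-32,0]
    - [0,-0.08,-0.1,-40,0]
    - [0,-0.08,-0.1,-41,0]
    - [0,-0.08,-0.1,-41,0]

```text
time: 11.3
eef_pos: [0.5043, -0.2166, 0.2749]
tcp_rot: [0.526, 0.85, 0.0, 0.0]
contact_force: [-0.2, 0.3, -0.0]
opening: 0.503
finger_force: 0.0
```

```bash
python3 - <<'E'
from h import *
import pickle
s,im=snap('wrist','w6'); pickle.dump(s,open('w6.pkl','wb')); print(s['time'],s['eef_pos'],R.from_quat(s['tcp_rot']).as_matrix().round(4))
E
```

```text
11.3 [ 0.50432059 -0.21657175  0.2749489 ] [[-4.461e-01  8.950e-01  3.000e-04]
 [ 8.950e-01  4.461e-01 -1.000e-04]
 [-3.000e-04  2.000e-04 -1.000e+00]]
```

View pics/w6.png

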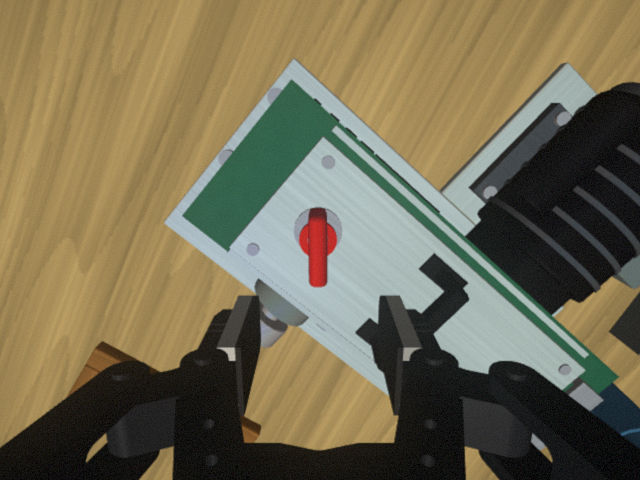

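The cover lies flat between the rails with its end at the keeper; the red wing at (317,247) is vertical, i.e. in line with the pads' planes.

```bash
python3 - <<'E'
from h import *
import pickle
s=pickle.load(open('w6.pkl','rb')); im=cv2.imread('pics/w6.png')
hsv=cv2.cvtColor(im,cv2.COLOR_BGR2HSV)
rd=((hsv[...,1]>150)&((hsv[...,0]<8)|(hsv[...,0]>172))&(hsv[...,2]>150)).astype('uint8')
rd=cv2.morphologyEx(rd,cv2.MORPH_OPEN,np.ones((5,5),np.uint8))
Rm=R.from_quat(s['tcp_rot']).as_matrix()
ys,xs=np.nonzero(rd); print(xs.min(),xs.max(),ys.min(),ys.max())
T=lambda p,z:(Rm.T@(onz('wrist',p,z,s)-s['eef_pos'])).round(4)
print([T((317.5,y),.196) for y in(208,287)], [T((x,280),.196) for x in(308.5,327)])
for y in(212,225,265,278): xx=xs[ys==y]; print(y,xx.min(),xx.max())
E
```

```text
300 335 220 285
[array([ 0.0241, -0.0016,  0.0789]), array([-0.0191, -0.0016,  0.079 ])] [array([-0.0151, -0.0064,  0.079 ]), array([-0.0151,  0.0035,  0.079 ])]Traceback (most recent call last):
  File "<stdin>", line 11, in <module>
    return umr_minimum(a, axis, None, out, keepdims, initial, where)
ValueError: zero-size array to reduction operation minimum which has no identity
```

```bash
python3 - <<'E'
from h import *
import pickle
s=pickle.load(open('w6.pkl','rb'))
Rm=R.from_quat(s['tcp_rot']).as_matrix()
T=lambda p,z:(Rm.T@(onz('wrist',p,z,s)-s['eef_pos'])).round(4)
print('ring',T((318,231),.152),'ring edges',T((294,231),.152),T((342,231),.152),'wing top ends',T((318,208),.196),T((318,285),.196))
im=cv2.imread('pics/w6.png'); print(im[200:216,318].tolist()); print(im[276:292,318].tolist())
E
```

```text
ring [-0.0009 -0.0014  0.1229] ring edges [-0.0009 -0.0162  0.1229] [-0.0009  0.0135  0.123 ] wing top ends [ 0.0241 -0.0013  0.0789] [-0.0179 -0.0013  0.079 ]
[[193, 194, 177], [190, 189, 172], [190, 192, 174], [192, 192, 174], [191, 192, 176], [191, 189, 175], [176, 174, 160], [117, 118, 115], [49, 51, 84], [40, 37, 84], [36, 33, 80], [41, 41, 85], [42, 41, 86], [44, 41, 87], [41, 43, 87], [45, 44, 90]]
[[41, 47, 193], [40, 47, 192], [41, 49, 190], [43, 44, 190], [41, 44, 191], [45, 48, 192], [44, 51, 192], [41, 42, 190], [44, 45, 191], [39, 46, 185], [80, 80, 179], [151, 149, 178], [193, 191, 175], [201, 195, 181], [195, 193, 175], [198, 194, 176]]
```

send_rows:
  steps:
    - [0.0015,-0.0015,0.03,0,0]
    - [0.0015,-0.0015,0.06,0,0]
    - [0.0015,-0.0015,0.08,0,0]
    - [0.0015,-0.0015,0.091,0,0]
    - [0.0015,-0.0015,0.091,0,0]
    - [0.0015,-0.0015,0.091,0,0]
  squeeze: 40

```text
time: 11.95
eef_pos: [0.5028, -0.2162, 0.1847]
tcp_rot: [0.525, 0.851, -0.0, 0.001]
contact_force: [0.3, 0.2, 0.6]
opening: 0.499
finger_force: 0.0
```

send_rows:
  steps:
    - [-0.0012,0,0,0,0]
    - [-0.0012,0,0,0,-0.5]
    - [-0.0012,0,0,0,-1]
    - [-0.0012,0,0,0,-1]
    - [-0.0012,0,0,0,-1]
    - [-0.0012,0,0,0,-1]

```text
time: 12.55
eef_pos: [0.5033, -0.2172, 0.1847]
tcp_rot: [0.525, 0.851, 0.0, 0.001]
contact_force: [1.1, 0.2, 2.9]
opening: 0.103
finger_force: 44.3
```

send_rows:
  steps:
    - [0,0,0,-5,-1]
    - [0,0,0,-12,-1]
    - [0,0,0,-19,-1]
    - [0,0,0,-26,-1]
    - [0,0,0,-33,-1]
    - [0,0,0,-40,-1]
    - [0,0,0,-46,-1]
    - [0,0,0,-49,-1]
    - [0,0,0,-49,-1]
    - [0,0,0,-49,-1]

```text
time: 13.55
eef_pos: [0.5029, -0.2177, 0.1843]
tcp_rot: [0.126, 0.992, -0.001, 0.0]
contact_force: [-0.0, -2.9, 2.9]
opening: 0.101
finger_force: 44.3
```

```bash
python3 - <<'E'
from h import *
s=ctrl.get_state(); print(s['qpos'][5],s['wrist_torque'],R.from_quat(s['tcp_rot']).as_matrix()[:2,:2].round(4))
s,im=snap('wrist','w7')
E
```

```text
-1.9115616102865944 [-4.70014128e-01  4.01708643e-02 -4.24235531e-04] [[-0.9685  0.2491]
 [ 0.2491  0.9685]]
```

View pics/w7.png

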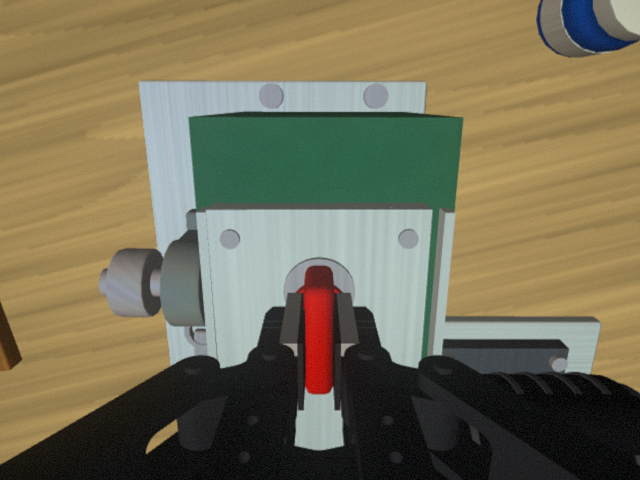

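The wing is now in line with the cover, but the cover sits ~3 mm towards the -y rail; I'll nudge it to the middle, then press.

send_rows:
  steps:
    - [0,0.001,0,0,-1]
    - [0,0.002,0,0,-1]
    - [0,0.0035,0,0,-1]
    - [0,0.0035,0,0,-1]

```text
time: 14.0
eef_pos: [0.5038, -0.2137, 0.184]
tcp_rot: [0.125, 0.992, -0.0, 0.0]
contact_force: [-1.1, -3.6, 2.6]
opening: 0.105
finger_force: 44.4
```

send_rows:
  steps:
    - [0,0,0.003,0,-1]
    - [0,0,0.006,0,-1]
    - [0,0,0.009,0,-1]
    - [0,0,0.012,0,-1]
    - [0,0,0.014,0,-1]
    - [0,0,0.016,0,-1]
    - [0,0,0.016,0,-1]

```text
time: 14.7
eef_pos: [0.5039, -0.2137, 0.1708]
tcp_rot: [0.125, 0.992, -0.0, -0.0]
contact_force: [-5.3, -0.9, 16.5]
opening: 0.101
finger_force: 46.1
```

Pressed to the stop (13.9 mm, 16 N). Now the quarter turn clockwise.

send_rows:
  steps:
    - [0,0,0,5,-1]
    - [0,0,0,13,-1]
    - [0,0,0,21,-1]
    - [0,0,0,29,-1]
    - [0,0,0,37,-1]
    - [0,0,0,45,-1]
    - [0,0,0,53,-1]
    - [0,0,0,61,-1]
    - [0,0,0,69,-1]
    - [0,0,0,77,-1]
    - [0,0,0,85,-1]
    - [0,0,0,90,-1]

```text
time: 15.9
eef_pos: [0.5048, -0.2132, 0.1708]
tcp_rot: [0.791, 0.611, 0.001, 0.0]
contact_force: [-2.0, 0.1, 14.4]
opening: 0.107
finger_force: 46.0
```

send_rows:
  steps:
    - [0,0,0,1,-1]
    - [0,0,0,1,-1]
    - [0,0,0,1,-1]

```text
time: 16.2
eef_pos: [0.5048, -0.2131, 0.1708]
tcp_rot: [0.795, 0.606, 0.001, 0.0]
contact_force: [-2.8, 0.2, 14.9]
opening: 0.104
finger_force: 46.0
```

```bash
python3 - <<'E'
from h import *
s=ctrl.get_state(); print(s['eef_pos'],s['contact_force'],s['wrist_torque'],R.from_quat(s['tcp_rot']).as_matrix()[:2,:2].round(4))
E
```

```text
[ 0.50478202 -0.2131238   0.17079129] [-2.83686251  0.24185465 14.88230595] [0.04949944 0.62501491 0.02455965] [[ 0.2651  0.9642]
 [ 0.9642 -0.2651]]
```

send_rows:
  steps:
    - [0,0,-0.002,0,-1]
    - [0,0,-0.004,0,-1]
    - [0,0,-0.0045,0,-1]
    - [0,0,-0.0045,0,-0.7]
    - [0,0,-0.0045,0,-0.3]
    - [0,0,-0.0045,0,0]
    - [0,0,-0.0045,0,0]

```text
time: 16.9
eef_pos: [0.5031, -0.2128, 0.1712]
tcp_rot: [0.795, 0.606, -0.0, -0.001]
contact_force: [0.3, -0.4, 0.3]
opening: 0.499
finger_force: 0.0
```

send_rows:
  steps:
    - [0,0,-0.02,0,0]
    - [0,0,-0.05,0,0]
    - [0,0,-0.09,0,0]
    - [0,0,-0.12,0,0]
    - [0,0,-0.12,0,0]
    - [0,0,-0.12,0,0]

```text
time: 17.5
eef_pos: [0.5037, -0.2135, 0.2926]
tcp_rot: [0.795, 0.606, 0.0, 0.0]
contact_force: [-0.5, -0.6, -1.1]
opening: 0.497
finger_force: 0.0
```

```bash
python3 - <<'E'
from h import *
s,im=snap('wrist','w8'); print(s['time'],s['contact_force'])
s,i2=snap('side','s8')
cv2.imwrite('pics/c8.png',np.hstack([cv2.resize(im,(420,400)),cv2.resize(i2[150:300,220:420],(380,400))])[:,:,::-1])
E
```

```text
17.5 [-0.49205438 -0.63443188 -1.11207901]
```

View pics/c8.png

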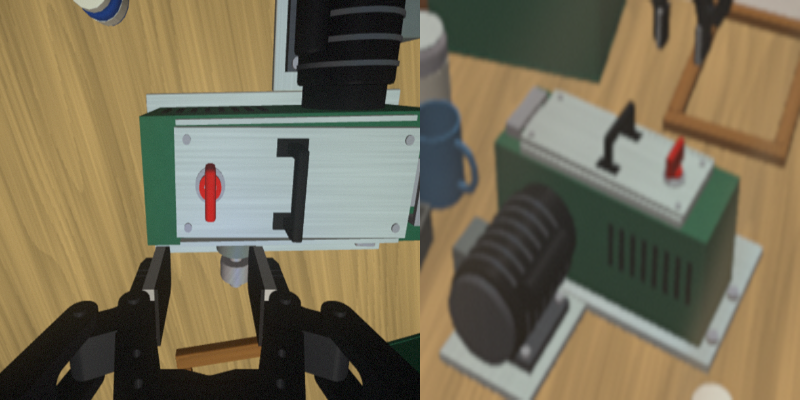

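The cover lies flat between the rails, with the wing across and low. One numerical check of the seat and knob height.

```bash
python3 - <<'E'
from h import *
s=ctrl.get_state(); im=cv2.imread('pics/w8.png'); i2=cv2.imread('pics/s8.png')
o=np.array([.586,-.2367,0]);a=np.radians(-14.3);X=np.array([np.cos(a),np.sin(a),0]);Y=np.array([-X[1],X[0],0])
D=lambda p:((p-o)@X,(p-o)@Y,p[2])
g=cv2.cvtColor(im,cv2.COLOR_BGR2GRAY).astype(int)
for y in(175,200,260):
    x=225+np.argmax(np.diff(g[y,225:300])); print('rear edge',x,np.round(D(onz('wrist',(x,y),.152,s)),4))
def red(i):
    h=cv2.cvtColor(i,cv2.COLOR_BGR2HSV); m=((h[...,1]>150)&((h[...,0]<8)|(h[...,0]>172))).astype('uint8')
    c=max(cv2.findContours(m,0,2)[0],key=cv2.contourArea); return cv2.boundingRect(c),m
print(red(im)[0],red(i2)[0])
for n in (1,):
    m=red(i2)[1]; ys,xs=np.nonzero(m); k=ys.argmin(); b=red(im)[0]
    p,e=tri(ray('side',(xs[ys==ys.min()].mean(),ys.min())),ray('wrist',(b[0]+b[2]/2,b[1]+b[3]-1),s)); print('top of wing -y end',np.round(D(p),4),e)
E
```

```text
rear edge 265 [-0.1209  0.034   0.152 ]
rear edge 266 [-0.1211  0.0179  0.152 ]
rear edge 268 [-0.122 -0.023  0.152]
(304, 203, 33, 63) (90, 338, 57, 93)
top of wing -y end [-0.086  -0.0146  0.1837] 0.0018391987471533728
```

```bash
python3 -c "
from plant import ctrl
print(ctrl.sign_off())"
```

```text
the job is handed in; nothing more can be done
None
```

The job is handed in, at about 17.6 s: the cover is home under the keeper, flat between the rails, and the wing knob is pushed in and turned across (locked). The bystanders were not touched, and the final check put the cover within about 1.5 mm of home and the knob at its locked height.

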